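Clamp the chopping board with the wing screw

ROBOT

A 6-joint arm with a two-finger parallel gripper is mounted at the origin on a cart in front of the work surface, level with it; the furniture and walls round the work are solid. World frame = base frame: x ahead of the robot, y to its left, z up, the work surface at z = 0. Lengths are in m, angles in degrees, forces in N, time in s.
With the tool pointing down it reaches from about 0.275 to 0.85 m from the base axis. Payload 5.2 kg.
Tool frame: the origin (TCP) lies at the very end of the fingers, on their centre line; the grasp point (between the pads) lies 19 mm behind it; z points along the fingers, y is the line along which they close (so a half turn about z gives the same grasp; the last joint's range is limited). The gripper opens to 85 mm and grips with 20 to 120 N. Pads are 22 mm wide; open, the fingers measure 114 mm over their backs; the gripper's body (76 mm by 85 mm) begins 54 mm behind the grasp point. The pads swing forward as they close: fully open they stand 13 mm farther back than shut.
Start: joints at [-76.937, 14.817, 87.949, -0, 77.235, -11.62], TCP at [0.23, -0.5, 0.231] pointing down, gripper open.
Joint ranges: [-179.93, 179.93], [-52.35, 119.4], [10.71, 147.94], [-69.91, 249.91], [12.55, 155.21], [-178.61, 178.61]. Speed limits (degrees/s): [147.25, 147.25, 180, 180, 180, 180].

INTERFACE

Orientations are given as a 3x3 rotation matrix whose columns are the frame's x, y, z axes.
In Python, from rig import r, imaging gives the robot as it stands.
- The arm moves only by the tool arm_command, never from a script. Its argument "commands" is one flat list of numbers, 7 for each row, row after row: the shift along the tool's x, y, z in m, then the turn, a rotation vector about the tool's x, y, z in units of 5 degrees (1.0 is 5 degrees), then the finger opening in m, from 0 to 0.0854. A call has 1 to 10 rows; each row shifts and turns the commanded pose from where the row before left it, along the tool's axes as they then stand; what a row does not reach is not made up. A row lasts 1/12 s, in which the tool goes at most 41.7 mm and 7.16 degrees, less where a joint would pass 70% of its speed; a pose out of reach is approached as far as the arm can. A call is refused whole if a number of a shift passes 0.0417 or a number of a turn 1, either way. A call with a gripper value outside its range is refused whole. The fingers move at their own pace and stop on an object; "force" is the grip in N (left out, the last holds). Time passes only in rows, so rows that do not move let the fingers close. It gives the time, the measured TCP pose, the force, the opening and the grip force at its end, in the units of the state.
- r.state(): the state, without advancing time (a new reading comes with each control period).
- imaging.get_image(name): name is "side" or "top"; returns a dict with "frame" (400x640x3 uint8, red, green, blue), "camera_matrix" (3x3 intrinsics, pixels), "k1" (the pictures are not rectified: a ray, as slopes to the right and down, at radius r is drawn at 1 + k1 r^2 times it, then the intrinsics apply), "pose" (4x4, takes a point from camera to world coordinates). Camera axes: x right, y down, z forward; pixel columns grow to the right and rows downward; lengths in m; the calibration is good to about 2 mm. A picture is of the moment at which its call begins. There is no depth.
- r.close_job(): hands the job in; it is judged then, once.
The state is a dict: "t": time; "joint_positions": joint angles; "joint_vel": joint speeds; "effort": joint torques, N m; "eef_pos": TCP position; "tcp_rot": TCP orientation; "contact_force": force on the tool from outside, world axes, zero at the start; "wrist_torque": the same for the moment, N m; "opening": finger opening in m; "grip_force": force on a finger pad.
Only numpy, scipy, OpenCV 4.12 (cv2) and the standard library are available. Lean on these libraries where they do the work, as an engineer would, in place of code of your own. Each camera call takes 0.05 s, during which the arm holds its last target. There are 200 camera calls.

TASK

Clamp the chopping board to the counter: push the red wings of the clamp's thumbscrew round clockwise (seen from above) with the fingertips, stroke after stroke, until the clamp's rubber pad presses firmly on the board and the screw comes up against its stop. Only push the wings; never pinch them. Leave the board and everything else on the table where it is, and finish clear of everything.

Things in the scene. Friction and masses are not known exactly. Their poses are not given: they have to be found in the camera images.
- clamp: Dark steel counter clamp, fixed to the table. Origin: on the table under the centre of its post. Foot 75 (x) x 100 (y) x 14 mm; round post 28 mm thick; a level arm 26 mm wide, its top 87 mm above the table, reaches 95 mm along the clamp's own -x (towards the robot, over the board) and ends in a round boss 38 mm wide that carries the screw. z up.
- screw_axis (a point): Point on the vertical axis of the thumbscrew, at the top of the boss, 88 mm above the table and 85 mm along the clamp's -x from the post. Nothing of the clamp but the thumbscrew stands higher than 90 mm.
- thumbscrew (a joint): Angle of the red thumbscrew, rad; grows as it is turned clockwise seen from above. 0 = screwed right up; it goes down 2 mm per rad and takes the rubber pad with it. The pad meets the board at about 7.0 and the screw meets its hard stop at 7.35. It starts somewhere from 0.3 to 3, turns freely with little friction (about 0.07 N m, some 2 N at a wing) and stays where it is left; over the last 0.3 rad, with the pad on the board, it needs up to about twice that.
- wing_tip (a point): End of one of the two red wings, 45 mm from the screw axis and halfway up the wing. It turns and sinks with the screw. The wings are two upright blades in one plane, opposite each other, 10 mm thick, 29 mm high (from 12 mm under this point to 17 mm above it), joined by a hub 16 to 22 mm wide: 90 mm from end to end. The wings' undersides are 22 mm above the boss when the joint is 0 and 7 mm above it at the stop.
- wing_drive: The two flat wing faces (34 x 23 mm each, one per wing, on opposite sides of the blade plane) that are pushed to tighten the screw clockwise. Origin on the screw axis at the underside of the hub; own x along the wings towards wing_tip, z up; the faces are on the +y side of the +x wing and the -y side of the -x wing.
- wing_back: The two opposite flat faces of the wings, which would be pushed to loosen the screw. Same origin and axes. Touching drive and back faces with force at once counts as pinching.
- clamp_pad: Round black rubber pad, 32 mm wide, at the lower end of the screw under the arm; it does not turn. Origin: centre of its underside, 36 mm above the table when the joint is 0.
- board: Light wooden chopping board, loose, 190 (x) x 300 (y) x 22 mm, lying on the table in front of the clamp with its far long edge under the pad. Origin: centre of its underside.
- garlic: Garlic bulb, 56 mm, loose, standing on the board to one side of the clamp's arm. Origin: centre of its underside.
- spice_jar: Small spice jar with a black cap, 41 mm wide, 105 mm high, loose on the table to the left. Origin: centre of its underside.
- mug: White mug with blue dots, 90 mm wide and 120 mm over the handle, 93 mm high, loose on the table behind the clamp, to its left or right (its origin lies 15 mm from the cup's axis). Origin: centre of its underside.
- glass: Clear drinking glass, 76 mm wide, 86 mm high, loose on the table behind the clamp, on the other side from the mug. Origin: centre of its underside.
- teaspoon: Steel teaspoon, 130 mm long, loose on the table to the right. Origin: centre of its underside.
- tomato_1: Red tomato, 65 mm, loose on the table to the right. Origin: centre of its underside.

How it is judged (in metres and radians):
At the end, for the whole second after the job is handed in: The thumbscrew is at 7.15 rad or more, the pad presses on the board with more than 5 N by itself, the board lies at rest within 20 mm and every other thing within 30 mm of where it was (value of joint thumbscrew above 7.15 rad and contact force between clamp_pad and board above 5 N and distance of board from where it was at the start of the episode below 0.02 m and linear speed of board below 0.01 m/s and distance of each of garlic, spice_jar, mug, glass, teaspoon, tomato_1 from where it was at the start of the episode below 0.03 m); the robot touches nothing.
It fails at once if the wings are pinched: drive and back faces both pressed with more than 1.5 N (contact force between the fingers and wing_drive above 1.5 N and contact force between the fingers and wing_back above 1.5 N).
It fails at once if the board is lifted, or shifted by more than 30 mm (height (world z) of board above 0.012 m or distance of board from where it was at the start of the episode above 0.03 m).
It fails at once if another loose thing is lifted, knocked or shifted by more than 40 mm (distance of any of garlic, spice_jar, mug, glass, teaspoon, tomato_1 from where it was at the start of the episode above 0.04 m).
It also fails if it takes over 48 s, if anything falls off the work surface, if the arm or the gripper's body presses on something with over 40 N, if the wrist force passes 120 N, or if a joint passes its speed limit or range.

## Working session

There is one attempt and no reset: what is moved stays moved. The work goes in short steps, Python scripts to look and compute and a tool call to move; the robot and the scene stay as the last step left them, time stands still between calls to the robot, and variables do not carry over. Pictures are saved under pics/ and viewed, at most 10 in all, crops included, and the job is handed in when it is done.

Besides the shell and the picture viewer there is one more tool, called after ">>>" as name(argument=value, ...) on one line, values as JSON. arm_command: Moves the arm, as the interface text tells. Its arguments: {"type":"object","properties":{"commands":{"type":"array","items":{"type":"number"}},"force":{"type":"number"}},"required":["commands"]}

```bash
mkdir -p pics
cat > h.py <<'E'
import numpy as np, cv2
from rig import r, imaging
def get(n,f=None):
    d=imaging.get_image(n)
    if f: cv2.imwrite('pics/'+f,d['frame'][:,:,::-1])
    return d
def ray(d,u,v):
    K=np.array(d['camera_matrix']);k=d['k1'];P=np.array(d['pose'])
    q=np.array([(u-K[0,2])/K[0,0],(v-K[1,2])/K[1,1]]);s=q.copy()
    for _ in range(20): s=q/(1+k*(s@s))
    return P[:3,3],P[:3,:3]@np.array([s[0],s[1],1])
def at(d,u,v,z):
    o,w=ray(d,u,v);return o+w*(z-o[2])/w[2]
def proj(d,p):
    K=np.array(d['camera_matrix']);P=np.array(d['pose'])
    c=P[:3,:3].T@(np.array(p)-P[:3,3]);s=c[:2]/c[2];s=s*(1+d['k1']*(s@s))
    return K[0,0]*s[0]+K[0,2],K[1,1]*s[1]+K[1,2]
E
python3 - <<'E'
from h import *
for n in('top','side'):
    d=get(n,n+'0.png');print(n,np.round(d['pose'],3).tolist(),d['k1'],d['camera_matrix'])
s=r.state();print(s['t'],s['eef_pos'],s['tcp_rot'])
E
```

```text
top [[-0.001, -0.992, 0.128, 0.407], [-1.0, 0.001, 0.001, -0.009], [-0.001, -0.128, -0.992, 1.461], [0.0, 0.0, 0.0, 1.0]] -0.020392632781159492 [[431.57114554   0.         330.23938889]
 [  0.         431.57114554 198.42353351]
 [  0.           0.           1.        ]]
side [[-0.882, -0.29, 0.37, 0.06], [-0.47, 0.543, -0.695, 0.945], [0.001, -0.788, -0.616, 0.959], [0.0, 0.0, 0.0, 1.0]] -0.15623875366623977 [[501.9336987    0.         319.82332712]
 [  0.         501.9336987  192.85946989]
 [  0.           0.           1.        ]]
0.1 [ 0.22959765 -0.49925173  0.2305438 ] [[ 9.08627147e-01  4.17608138e-01 -3.87244878e-04]
 [ 4.17608181e-01 -9.08625709e-01  1.65156353e-03]
 [ 3.37845718e-04 -1.66237209e-03 -9.99998561e-01]]
```

View pics/top0.png

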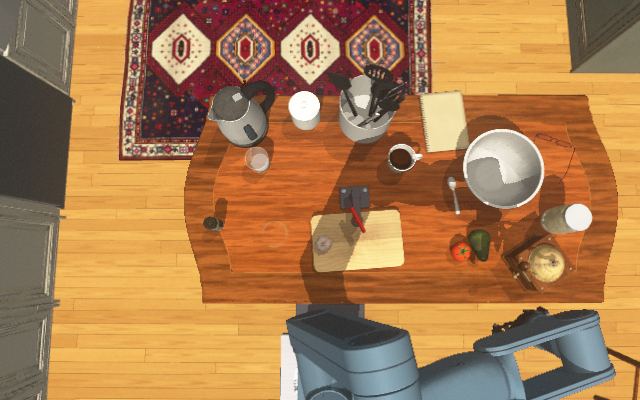

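View pics/side0.png

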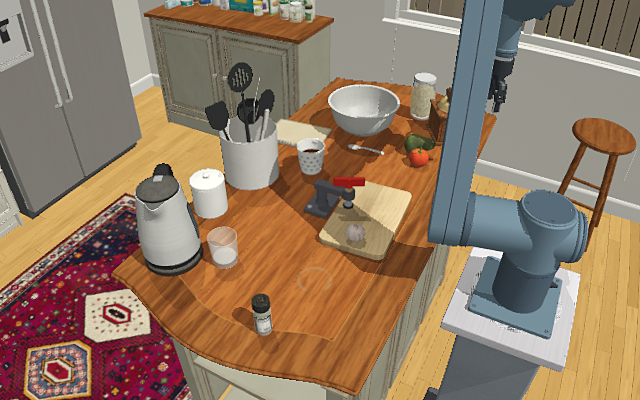

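The top view shows the red wings running from about (350,207) to (364,232), the foot at (354,196), and the garlic at (323,243). In the side view the wings are at about (348,182).

```bash
cat >> h.py <<'E'
from scipy.optimize import least_squares
def red(d,box):
    f=d['frame'].astype(int);m=(f[:,:,0]>110)&(f[:,:,1]<60)&(f[:,:,2]<60)
    x0,y0,x1,y1=box;mm=np.zeros_like(m);mm[y0:y1,x0:x1]=m[y0:y1,x0:x1]
    n,l,st,_=cv2.connectedComponentsWithStats(mm.astype(np.uint8))
    if n<2: return np.zeros((0,2)),None
    return np.argwhere(l==1+np.argmax(st[1:,4]))[:,::-1].astype(float),st[1+np.argmax(st[1:,4])]
E
python3 - <<'E'
from h import *
dt=get('top');ds=get('side')
T,a=red(dt,(335,195,380,245));S,b=red(ds,(325,165,375,200))
print(a,b)
ct=T.mean(0);cs=S.mean(0);print(ct,cs)
# triangulate centroid
o1,w1=ray(dt,*ct);o2,w2=ray(ds,*cs)
A=np.c_[w1,-w2];t=np.linalg.lstsq(A,o2-o1,rcond=None)[0]
print('tri',o1+t[0]*w1,o2+t[1]*w2)
for z in(.12,.13,.14):print(at(dt,*ct,z))
rect=cv2.minAreaRect(T.astype(np.float32));bp=cv2.boxPoints(rect);print(rect)
print([at(dt,*p,.14).round(4).tolist() for p in bp])
for nm,u,v,z in(('footL',340,196,.014),('footR',369,196,.014),('garlic',323,243,.04),('board tl',311,215,.022),('tr',402,210,.022),('br',404,264,.022),('bl',314,271,.022),('mug',402,158,.093),('glass',257,158,.086)):print(nm,at(dt,u,v,z).round(3))
for n,d,c,b in(('t',dt,(355,218),30),('s',ds,(345,195),40)):
    x,y=c;cv2.imwrite(f'pics/{n}c.png',cv2.resize(d['frame'][y-b:y+b,x-b:x+b,::-1],(400,400),interpolation=cv2.INTER_CUBIC))
a,b2=cv2.imread('pics/tc.png'),cv2.imread('pics/sc.png');cv2.imwrite('pics/both.png',np.hstack([a,b2]))
E
```

```text
[350 207  15  25 108] [333 176  32  13 302]
[356.98148148 218.57407407] [348.20198675 181.31788079]
tri [ 0.51789268 -0.09040169  0.11666464] [ 0.52001562 -0.08955709  0.11678779]
[ 0.51761862 -0.09019917  0.12      ]
[ 0.51679694 -0.08959195  0.13      ]
[ 0.51597526 -0.08898474  0.14      ]
((357.1649475097656, 219.12890625), (27.067020416259766, 6.102644443511963), 68.96248626708984)
[[0.5499, -0.0661, 0.14], [0.5566, -0.0837, 0.14], [0.4789, -0.1128, 0.14], [0.4722, -0.0953, 0.14]]
footL [ 0.603 -0.04   0.014]
footR [ 0.603 -0.138  0.014]
garlic [0.444 0.017 0.04 ]
board tl [0.538 0.058 0.022]
tr [ 0.554 -0.247  0.022]
br [ 0.375 -0.25   0.022]
bl [0.353 0.047 0.022]
mug [ 0.716 -0.239  0.093]
glass [0.718 0.231 0.086]
```

View pics/both.png

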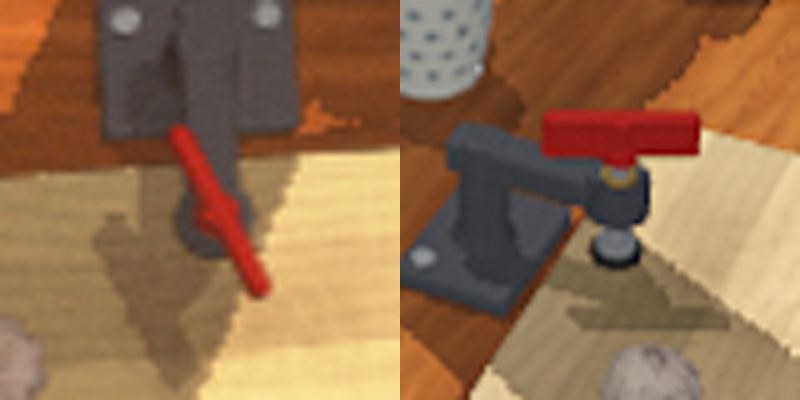

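The axis is at about (0.518, -0.090), with the wing line 20° from +x. I'll shut the fingers and carry them across at z ≈ 0.23. Then I'll turn the tool and orbit the near wing with the back of a finger.

>>> arm_command(commands=[0.025,-0.0137,0,0,0,0,0,0.025,-0.0137,0,0,0,0,0,0.025,-0.0137,0,0,0,0,0,0.025,-0.0137,0,0,0,0,0,0.025,-0.0137,0,0,0,0,0,0.025,-0.0137,0,0,0,0,0,0.025,-0.0137,0,0,0,0,0,0.025,-0.0137,0,0,0,0,0], force=60)

```text
t: 0.87
eef_pos: [0.3662, -0.3153, 0.2312]
tcp_rot: [[0.909, 0.417, -0.0], [0.417, -0.909, 0.0], [0.0, -0.0, -1.0]]
contact_force: [1.3, 0.1, 0.5]
opening: 0.0001
grip_force: 0.0
```

>>> arm_command(commands=[0.025,-0.0137,0,0,0,0,0,0.025,-0.0137,0,0,0,0,0,0.025,-0.0137,0,0,0,0,0,0.025,-0.0137,0,0,0,0,0,0.025,-0.0137,0,0,0,0,0,0.025,-0.0137,0,0,0,0,0,0.025,-0.0137,0,0,0,0,0,0.025,-0.0137,0,0,0,0,0])

```text
t: 1.53
eef_pos: [0.5022, -0.1322, 0.2312]
tcp_rot: [[0.909, 0.418, -0.0], [0.418, -0.909, 0.0], [-0.0, -0.0, -1.0]]
contact_force: [0.5, -0.3, 0.1]
opening: 0.0
grip_force: 0.0
```

>>> arm_command(commands=[0,0,0,0,0,-1,0,0,0,0,0,0,-1,0,0,0,0,0,0,-1,0,0,0,0,0,0,-1,0,0,0,0,0,0,-1,0,0,0,0,0,0,-1,0,0,0,0,0,0,-1,0,0,0,0,0,0,-1,0,0,0,0,0,0,-1,0,0,0,0,0,0,-1,0])

```text
t: 2.37
eef_pos: [0.5015, -0.1334, 0.2311]
tcp_rot: [[0.26, 0.966, -0.0], [0.966, -0.26, 0.0], [0.0, -0.0, -1.0]]
contact_force: [0.4, -0.4, 0.1]
opening: -0.0001
grip_force: 0.0
```

>>> arm_command(commands=[0,0,0,0,0,-1,0,0,0,0,0,0,-1,0,0,0,0,0,0,-1,0,0,0,0,0,0,-1,0,0,0,0,0,0,-1,0,0,0,0,0,0,-1,0,0,0,0,0,0,-1,0,0,0,0,0,0,-1,0,0,0,0,0,0,-1,0,0,0,0,0,0,-1,0])

```text
t: 3.2
eef_pos: [0.5015, -0.1335, 0.2311]
tcp_rot: [[-0.573, 0.82, -0.0], [0.82, 0.573, 0.0], [0.0, -0.0, -1.0]]
contact_force: [0.1, 0.3, -0.2]
opening: 0.0001
grip_force: 0.0
```

>>> arm_command(commands=[0,0,0,0,0,-1,0,0,0,0,0,0,-1,0,0,0,0,0,0,-1,0,0,0,0,0,0,-1,0,0,0,0,0,0,-1,0,0,0,0,0,0,-1,0,0,0,0,0,0,-1,0,0,0,0,0,0,-1,0,0,0,0,0,0,-1,0,0,0,0,0,0,-1,0])

```text
t: 4.03
eef_pos: [0.5015, -0.1335, 0.2311]
tcp_rot: [[-0.996, 0.088, -0.0], [0.088, 0.996, 0.0], [0.0, 0.0, -1.0]]
contact_force: [0.3, -0.6, 0.3]
opening: -0.0001
grip_force: 0.0
```

>>> arm_command(commands=[0,0,0,0,0,-1,0,0,0,0,0,0,-1,0,0,0,0,0,0,-1,0,0,0,0,0,0,-1,0,0,0,0,0,0,-1,0,0,0,0,0,0,0,0,0,0,0,0,0,0,0])

```text
t: 4.62
eef_pos: [0.5015, -0.1335, 0.2312]
tcp_rot: [[-0.942, -0.334, -0.0], [-0.334, 0.942, 0.0], [0.0, 0.0, -1.0]]
contact_force: [0.6, 0.6, 0.1]
opening: -0.0001
grip_force: 0.0
```

Run:
```python
from h import *
s=r.state();R=np.array(s['tcp_rot']);p=np.array(s['eef_pos'])
print(s['t'],p.round(4),'yaw',np.degrees(np.arctan2(R[1,0],R[0,0])),R[:,2].round(3),np.round(s['joint_positions'],1),s['opening'],s['contact_force'])
print('delta tool',(R.T@(np.array([.502,-.133,.105])-p)).round(4))
# fit wings from both views, fingers shut: min-area rect in side
d=get('side','side1.png')
```

```text
4.6167 [ 0.5015 -0.1335  0.2312] yaw -160.4646582997935 [-0.  0. -1.] [ -27.2   11.6   92.1   -0.    76.3 -136.8] -6.156422628637352e-05 [0.64285984 0.56674083 0.14657959]
delta tool [-0.0007  0.0003  0.1262]
```

View pics/side1.png

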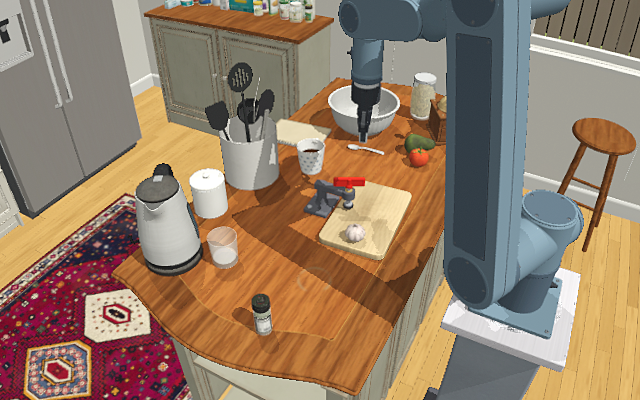

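The gripper is above and to the right of the wings, with the tip at about (363,138) and the wings at (348,182). I'll descend, then close in on the wing.

>>> arm_command(commands=[0,0,0.021,0,0,0,0,0,0,0.021,0,0,0,0,0,0,0.021,0,0,0,0,0,0,0.021,0,0,0,0,0,0,0.021,0,0,0,0,0,0,0.021,0,0,0,0,0,0,0,0,0,0,0])

```text
t: 5.25
eef_pos: [0.4989, -0.1322, 0.1015]
tcp_rot: [[-0.942, -0.335, -0.007], [-0.335, 0.942, 0.003], [0.005, 0.006, -1.0]]
contact_force: [-1.0, 0.2, 0.2]
opening: 0.0002
grip_force: 0.0
```

>>> arm_command(commands=[0,0.003,0,0,0,0,0,0,0.003,0,0,0,0,0,0,0.003,0,0,0,0,0,0,0.002,0,0,0,0,0,0,0.002,0,0,0,0,0,0,0.002,0,0,0,0,0,0,0,0,0,0,0,0])

```text
t: 5.83
eef_pos: [0.4969, -0.1195, 0.1061]
tcp_rot: [[-0.941, -0.337, 0.001], [-0.337, 0.941, -0.001], [-0.001, -0.001, -1.0]]
contact_force: [0.7, -1.3, 2.1]
opening: -0.0001
grip_force: 0.9
```

Run:
```python
from h import *
s=r.state();print(s['t'],s['eef_pos'],s['contact_force'])
ds=get('side');dt=get('top')
a=cv2.resize(dt['frame'][188:248,325:385,::-1],(400,400),interpolation=cv2.INTER_CUBIC);b=cv2.resize(ds['frame'][145:225,305:385,::-1],(400,400),interpolation=cv2.INTER_CUBIC)
cv2.imwrite('pics/b2.png',np.hstack([a,b]))
```

```text
5.8333 [ 0.4968714  -0.11950134  0.10606123] [ 0.72934163 -1.25412837  2.07051485]
```

View pics/b2.png

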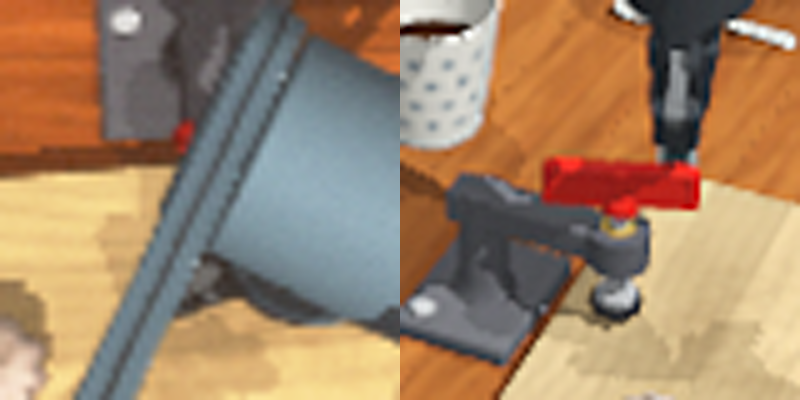

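The fingertip is just behind the near wing, at about right-panel (680,160), and a light contact shows in the force. Starting the orbit.

>>> arm_command(commands=[0.0016,0.0027,0,0,0,1,0,0.0016,0.0027,0,0,0,1,0,0.0016,0.0027,0,0,0,1,0,0.0016,0.0027,0,0,0,1,0,0.0016,0.0027,0,0,0,1,0,0.0016,0.0027,0,0,0,1,0,0.0016,0.0027,0,0,0,1,0,0.0016,0.0027,0,0,0,1,0])

```text
t: 6.6
eef_pos: [0.4828, -0.0987, 0.105]
tcp_rot: [[-0.936, 0.351, -0.001], [0.351, 0.936, 0.0], [0.001, -0.0, -1.0]]
contact_force: [0.3, -2.5, -2.2]
opening: -0.0002
grip_force: 1.0
```

```bash
cat >> h.py <<'E'
def rep(f=None):
    s=r.state();R=np.array(s['tcp_rot']);p=np.array(s['eef_pos'])
    print('t',round(s['t'],2),'p in tool',(R.T@(p-np.array([.518,-.09,0]))).round(4),'z',p[2].round(4),'yaw',np.degrees(np.arctan2(R[1,0],R[0,0])).round(1),'j6',s['joint_positions'][5].round(1),'F tool',(R.T@np.array(s['contact_force'])).round(1))
    d=get('side');S,b=red(d,(310,155,385,205));print('red',b,S.mean(0) if len(S) else '')
    if f: cv2.imwrite('pics/'+f,cv2.resize(d['frame'][145:225,305:385,::-1],(500,500),interpolation=cv2.INTER_CUBIC))
E
python3 -c "
from h import *
rep('c3.png')"
```

```text
t 6.6 p in tool [ 0.03   -0.0206 -0.1049] z 0.105 yaw 159.4 j6 -94.0 F tool [-1.1 -2.2  2.2]
red [337 172  25  21 234] [349.02136752 182.25213675]
```

View pics/c3.png

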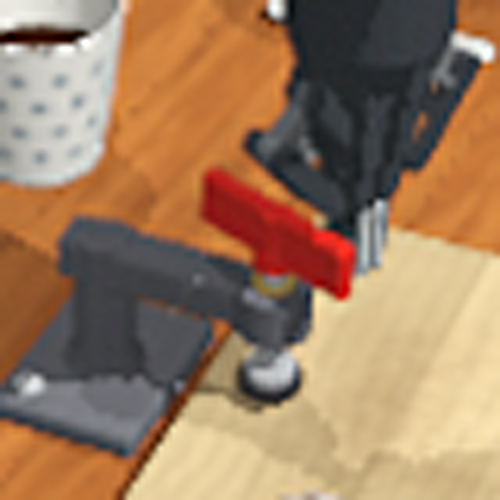

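The wing turned with the finger, which still sits flush on the near wing at about (365,240) in the crop. Continuing.

>>> arm_command(commands=[0.0016,0.0027,0,0,0,1,0,0.0016,0.0027,0,0,0,1,0,0.0016,0.0027,0,0,0,1,0,0.0016,0.0027,0,0,0,1,0,0.0016,0.0027,0,0,0,1,0,0.0016,0.0027,0,0,0,1,0,0.0016,0.0027,0,0,0,1,0,0.0016,0.0027,0,0,0,1,0,0.0016,0.0027,0,0,0,1,0,0.0016,0.0027,0,0,0,1,0])

```text
t: 7.48
eef_pos: [0.4885, -0.0686, 0.1047]
tcp_rot: [[-0.335, 0.942, -0.003], [0.942, 0.335, 0.001], [0.002, -0.002, -1.0]]
contact_force: [-1.3, -0.9, -1.2]
opening: 0.0001
grip_force: 1.0
```

>>> arm_command(commands=[0.0016,0.0027,0,0,0,1,0,0.0016,0.0027,0,0,0,1,0,0.0016,0.0027,0,0,0,1,0,0.0016,0.0027,0,0,0,1,0,0.0016,0.0027,0,0,0,1,0,0.0016,0.0027,0,0,0,1,0,0.0016,0.0027,0,0,0,1,0,0.0016,0.0027,0,0,0,1,0,0.0016,0.0027,0,0,0,1,0,0.0016,0.0027,0,0,0,1,0])

```text
t: 8.32
eef_pos: [0.5152, -0.0539, 0.1044]
tcp_rot: [[0.507, 0.862, -0.003], [0.862, -0.507, 0.002], [-0.0, -0.004, -1.0]]
contact_force: [-2.0, 0.9, -0.4]
opening: 0.0
grip_force: 1.0
```

```bash
python3 -c "
from h import *
rep('c4.png')"
```

```text
t 8.32 p in tool [ 0.0297 -0.0211 -0.1044] z 0.1044 yaw 59.6 j6 12.1 F tool [-0.3 -2.2  0.4]
red [349 177  13  13  40] [354.675 183.4  ]
```

View pics/c4.png

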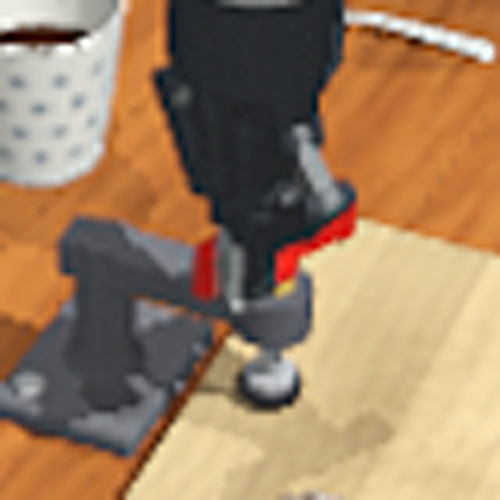

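The finger is now on the left side, still pushing at about 2 N, and the pad has come down. I'll go on and watch the force.

>>> arm_command(commands=[0.0016,0.0027,0,0,0,1,0,0.0016,0.0027,0,0,0,1,0,0.0016,0.0027,0,0,0,1,0,0.0016,0.0027,0,0,0,1,0,0.0016,0.0027,0,0,0,1,0,0.0016,0.0027,0,0,0,1,0,0.0016,0.0027,0,0,0,1,0,0.0016,0.0027,0,0,0,1,0,0.0016,0.0027,0,0,0,1,0,0.0016,0.0027,0,0,0,1,0])

```text
t: 9.2
eef_pos: [0.544, -0.0655, 0.1047]
tcp_rot: [[0.986, 0.168, -0.002], [0.168, -0.986, 0.002], [-0.002, -0.002, -1.0]]
contact_force: [-0.4, 2.4, -1.7]
opening: 0.0005
grip_force: 1.0
```

>>> arm_command(commands=[0.0016,0.0027,0,0,0,1,0,0.0016,0.0027,0,0,0,1,0,0.0016,0.0027,0,0,0,1,0,0.0016,0.0027,0,0,0,1,0,0.0016,0.0027,0,0,0,1,0,0.0016,0.0027,0,0,0,1,0])

```text
t: 9.7
eef_pos: [0.5531, -0.0821, 0.1048]
tcp_rot: [[0.938, -0.348, -0.001], [-0.348, -0.938, 0.002], [-0.001, -0.001, -1.0]]
contact_force: [-0.0, 2.1, -0.5]
opening: 0.0004
grip_force: 1.0
```

```bash
python3 -c "
from h import *
rep('c5.png')"
```

```text
t 9.7 p in tool [ 0.0301 -0.0198 -0.1049] z 0.1048 yaw -20.3 j6 90.4 F tool [-0.8 -1.9  0.5]
red [342 175  19  20 188] [350.55319149 185.25531915]
```

View pics/c5.png

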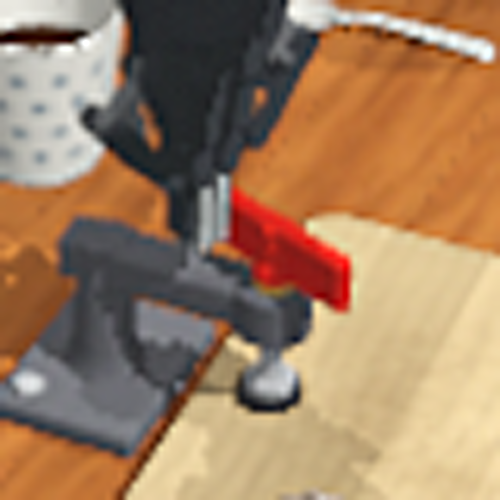

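The finger is on the far wing (the same wing, now at the back), and the hub is just above the boss. I'll continue in smaller batches and watch the force for the stop.

>>> arm_command(commands=[0.0016,0.0027,0,0,0,1,0,0.0016,0.0027,0,0,0,1,0,0.0016,0.0027,0,0,0,1,0,0.0016,0.0027,0,0,0,1,0,0.0016,0.0027,0,0,0,1,0])

```text
t: 10.17
eef_pos: [0.5536, -0.0979, 0.1051]
tcp_rot: [[0.704, -0.71, 0.0], [-0.71, -0.704, 0.001], [-0.001, -0.001, -1.0]]
contact_force: [1.5, 1.6, -1.7]
opening: 0.0001
grip_force: 1.0
```

>>> arm_command(commands=[0.0008,0.0014,0,0,0,0.5,0,0.0008,0.0014,0,0,0,0.5,0,0.0008,0.0014,0,0,0,0.5,0,0.0008,0.0014,0,0,0,0.5,0])

```text
t: 10.5
eef_pos: [0.5517, -0.104, 0.1052]
tcp_rot: [[0.571, -0.821, 0.001], [-0.821, -0.571, 0.001], [-0.0, -0.001, -1.0]]
contact_force: [1.9, 2.0, -1.8]
opening: 0.0001
grip_force: 1.4
```

>>> arm_command(commands=[0.0008,0.0014,0,0,0,0.5,0,0.0008,0.0014,0,0,0,0.5,0,0.0008,0.0014,0,0,0,0.5,0,0.0008,0.0014,0,0,0,0.5,0])

```text
t: 10.83
eef_pos: [0.5498, -0.109, 0.1053]
tcp_rot: [[0.42, -0.908, 0.004], [-0.908, -0.42, 0.002], [-0.0, -0.004, -1.0]]
contact_force: [8.8, 6.6, -4.9]
opening: 0.0002
grip_force: 5.1
```

```bash
python3 -c "
from h import *
rep()"
```

```text
t 10.83 p in tool [ 0.0305 -0.0213 -0.1053] z 0.1053 yaw -65.2 j6 132.4 F tool [ -2.3 -10.7   5. ]
red [345 172   8  26 109] [348.53211009 185.2293578 ]
```

>>> arm_command(commands=[0.0004,0.0014,0,0,0,0.2,0,0.0004,0.0014,0,0,0,0.2,0,0,0,0,0,0,0,0])

```text
t: 11.13
eef_pos: [0.5493, -0.1098, 0.1056]
tcp_rot: [[0.389, -0.921, 0.007], [-0.921, -0.389, 0.003], [-0.0, -0.008, -1.0]]
contact_force: [12.0, 9.3, -6.3]
opening: 0.0002
grip_force: 7.3
```

```bash
python3 -c "
from h import *
rep('c6.png')"
```

```text
t 11.13 p in tool [ 0.0304 -0.022  -0.1054] z 0.1056 yaw -67.1 j6 134.0 F tool [ -3.9 -14.6   6.4]
red [345 172   8  26 110] [348.52727273 185.26363636]
```

View pics/c6.png

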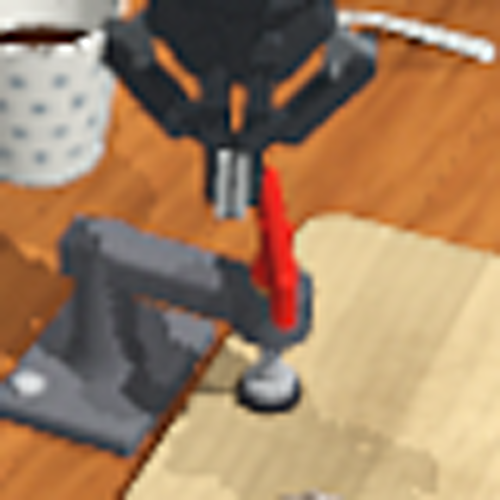

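The wing stays put as the force climbs to about 15 N, so the screw is on its stop. Backing straight off, then up and away.

>>> arm_command(commands=[0,-0.006,0,0,0,0,0,0,-0.01,0,0,0,0,0,0,-0.01,0,0,0,0,0,0,0,-0.02,0,0,0,0,0,0,-0.03,0,0,0,0,0,0,-0.03,0,0,0,0,0,0,-0.03,0,0,0,0,0,0,-0.02,0,0,0,0,0,0,0,0,0,0,0,0,0,0,0,0,0,0])

```text
t: 12.02
eef_pos: [0.571, -0.1021, 0.2367]
tcp_rot: [[0.387, -0.922, 0.003], [-0.922, -0.387, -0.001], [0.002, -0.002, -1.0]]
contact_force: [-0.2, -0.5, 0.4]
opening: 0.0002
grip_force: 0.0
```

>>> arm_command(commands=[0.03,0,0,0,0,0,0,0.03,0,0,0,0,0,0,0.03,0,0,0,0,0,0,0.03,0,0,0,0,0,0,0,0,0,0,0,0,0])

```text
t: 12.43
eef_pos: [0.6169, -0.2176, 0.2322]
tcp_rot: [[0.383, -0.924, -0.002], [-0.924, -0.383, -0.001], [0.0, 0.003, -1.0]]
contact_force: [-0.6, 0.0, 0.4]
opening: 0.0002
grip_force: 0.0
```

Run:
```python
from h import *
rep()
d=get('side','side7.png')
t=get('top');T,a=red(t,(335,195,380,245));print(a,T.mean(0) if len(T) else '')
```

```text
t 12.43 p in tool [ 0.1558 -0.0418 -0.2324] z 0.2322 yaw -67.5 j6 128.4 F tool [-0.3  0.6 -0.4]
red [345 172   8  26 111] [348.54954955 185.05405405]
[346 214  19  14  81] [355.58024691 220.51851852]
```

View pics/side7.png

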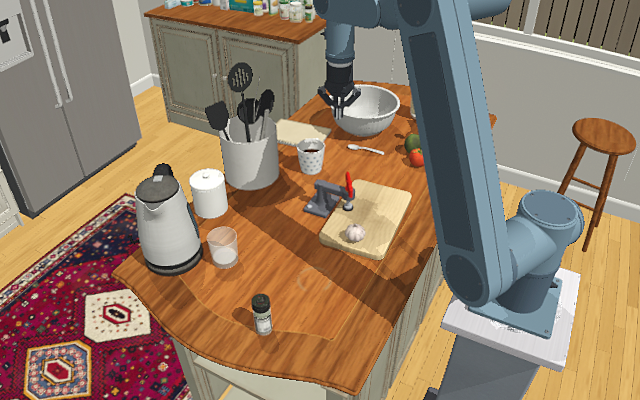

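The gripper hangs clear near (340,100), and the wings at (349,185) haven't moved since release. The board, garlic and the rest are where they were.

```bash
python3 -c "
from rig import r
print(r.close_job())"
```

```text
the job is handed in; nothing more can be done
None
```

I turned the thumbscrew clockwise until it came up against its stop, so the board should be clamped; nothing else looked moved, the arm was clear, and I handed the job in at about 12.5 s (no verdict was shown).

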